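# Set and lock the truing feed on a wet grinder

## Robot

A 6-joint arm with a two-finger parallel gripper is mounted at the origin on the work surface. World frame = base frame: x ahead of the robot, y to its left, z up, the work surface at z = 0. Lengths are in mm, angles in rad, forces in N, time in s.
With the tool pointing down it reaches from about 400 to 825 mm from the base axis. Payload 7 kg.
Tool frame: the origin (TCP) lies at the very end of the fingers, on their centre line; the grasp point (between the pads) lies 19 mm behind it; z points along the fingers, y is the line along which they close (so a half turn about z gives the same grasp; the last joint's range is limited). The gripper opens to 88 mm and grips with 3 to 60 N. Pads are 19 mm wide; open, the fingers measure 130 mm over their backs; the gripper's body (78 mm by 193 mm) begins 47 mm behind the grasp point.
Start: joints at [1.494, 0.359, 0.012, 0, -1.224, -0.288], TCP at [240.822, 630.555, 226.561] pointing down, gripper open.
Joint ranges: [-3.07, 3.07], [-1.43, 2.12], [-1.02, 1.25], [-3.03, 1.67], [-3.05, -0], [-3.03, 3.03]. Speed limits (rad/s): [2.39, 2.39, 3.01, 3.14, 3.14, 3.14].

## Interface

Orientations are given as a unit quaternion [x, y, z, w].
In Python, from workcell import bot, jaws, kin, sensors, optics, hand_in gives the robot as it stands. Calls block until the motion is done:
- bot.move_to(position, orientation): joint-space move of the TCP to a pose.
- bot.movel(position, attitude=None, vel=150, max_force=None): straight line of the TCP; attitude=None keeps the orientation; vel is the mean speed in mm/s. With max_force (N) it stops when the force on the tool has changed by that much, and returns True; else False.
- bot.move_joints(angles): joint-space move.
- jaws.set_gripper(opening, newtons=None): finger opening in mm; newtons is the grip in N (None keeps the last); returns when the fingers have stopped.
- bot.pause(seconds).
- kin.ik(position, orientation): joint angles nearest the present ones, or None.
- sensors.get_state(): the state.
- optics.grab_frame(name): name is "side" or "top"; returns a dict with "image" (384x512x3 uint8, red, green, blue), "z_map" (384x512 float32, mm along the optical axis (not along the pixel's ray), 0 where there is no reading), "fovy" (degrees; the focal length in pixels is half the picture's height over the tangent of half this angle, whatever the lens; pixels are square), "cx", "cy" (the principal point, pixels), "D" ([k1, k2, p1, p2, k3] as OpenCV has them; the pictures are not rectified), "R" (3x3) and "t" (3): a world point X has camera coordinates R X + t. Camera axes: x right, y down, z forward; pixel columns grow to the right and rows downward; lengths in mm; the calibration is good to about 2 mm. A picture is of the moment at which its call begins.
A pose or a line that the arm cannot do raises bot.MotionError and nothing moves.
- hand_in(): hands the job in; it is judged then, once.
The state is a dict: "time": time; "joints": joint angles; "dq": joint speeds; "joint_torque": joint torques, N m; "tcp_pos": TCP position; "orientation": TCP orientation; "wrist_force": force on the tool from outside, world axes, zero at the start; "ft_torque": the same for the moment, N m; "finger_gap": finger opening in mm; "finger_force": force on a finger pad.
Only numpy, scipy, OpenCV 4.12 (cv2) and the standard library are available. Lean on these libraries where they do the work, as an engineer would, in place of code of your own. Each camera call takes 0.05 s, during which the arm holds its last target. There are 200 camera calls.

## Task

Reset the feed of the truing head on the wet grinder, whose lock was never nipped up properly: slacken the wide red locking ring by about an eighth of a turn (left-hand thread: clockwise, seen from the knob end) without turning the small feed knob, then wind the feed knob clockwise until its white line meets the red line on the fixed collar, not on past it, and without moving the ring. Then nip the ring up anticlockwise until you feel it come up solid, but do not wring it on so that it drags the knob off its mark; let go, and leave everything else on the bench where it is.

Things in the scene. Friction and masses are not known exactly. Their poses are not given: they have to be found in the camera images.
- ring_mid (a point): Centre of the locking ring (red fluted disc 48 mm across, 15 mm thick: 7.5 mm either side of this point along z) on the feed axis; a fixed frame, turning with neither ring nor knob. z = feed axis, out through the knob end: up and towards the robot, 35 degrees from vertical; x = from the axis towards the red datum line (uphill); y along the support bar. Below the ring a neck 26 mm across, 13 mm long
- bar_mid (a point): Where the feed axis crosses the round 12 mm support bar (along y) inside the head's clamp block, 37.5 mm below ring_mid; same fixed frame. The block is 36 x 42 x 34 mm (x, y, z), centred here. Below it is the grinder's 200 mm stone; the bar runs from 55 mm to -y to 210 mm to +y of this point
- knob_mid (a point): Point on the feed axis half-way up the feed knob, 29.5 mm above ring_mid; same fixed frame as ring_mid. The knob is dark grey, knurled, 28 mm across and 24 mm tall (12 mm either side of this point along z), top end free
- datum_line (a point): Top outer end of the red datum line on the fixed pale graduated collar between ring and knob; 17 mm from the feed axis, 14 mm below knob_mid, same fixed frame. The collar is 34 mm across and 6 mm thick, its top 2 mm under the knob, its underside 2 mm over the ring
- knob_line (a point): Outer end, on the knob's top rim 14 mm from the axis, of the white line that runs across the knob's top and down its side; turns with the knob, its x axis pointing from the axis along the line. It starts 0.8 to 2.6 rad short of (anticlockwise from) the red line. About 0.06 N m turns the knob with the ring slack, several times that with it nipped up; it stays where it is left
- feed_knob: The feed knob with its spindle down to the collet; origin on the feed axis at bar_mid, z along the feed axis, x towards its white line
- ring_tick (a point): Outer end of a white tick on the locking ring's upper face, 24 mm from the axis; turns with the ring, its x axis pointing from the axis to the tick. The ring's thread is left-handed: clockwise seen from the knob end slackens. It starts barely to half nipped, 0.05 to 0.45 rad short of solid; where solid lies differs each time and cannot be seen. It has 1.7 rad of travel from there and stays where it is left
- collet: Steel collet jaw inside the head, not seen: the ring closes it on the feed spindle over the ring's last 0.4 rad. The ring takes 0.2 N m to turn, rising to about 0.4 N m before it comes up solid on its stop (clamp force then 48 N; it counts as locked above 36 N). Wrung on beyond about 0.9 N m, the collet turns in its seat and drags the knob anticlockwise with it
- angle_gauge: Bystander: brass disc gauge, 60 mm across, lying on top of the grinder's green housing (housing 200 x 190 mm, top 235 mm above the bench, beside the stone on the +y side of the head); origin at its underside
- oil_bottle: Bystander: amber bottle, 48 mm across, 130 mm tall; origin at its underside
- mug: Bystander: blue mug, 76 mm across, 85 mm tall; origin at its underside
- wax_jar: Bystander: white jar, 64 mm across, 60 mm tall; origin at its underside
- whetstone: Bystander: whetstone on a wooden base, 205 x 70 x 40 mm; origin at its underside
- carving_knife: Bystander: carving knife with wooden handle, 160 mm long, on the leather mat; origin at its underside
- blank_a: Bystander: wooden handle blank, 170 x 20 x 18 mm, in the wooden tray; origin at its underside
- blank_b: Bystander: wooden handle blank like blank_a, in the tray

How it is judged (in metres and radians):
On the way, in this order (a step that is already met when the one before it is completed fails the run):
1. the locking ring is slackened by more than 0.6 rad (its tick has moved more than 14 mm) and no longer clamps, with the feed knob still where it was (its line moved less than 2.5 mm) (distance of ring_tick from where it was at the start of the episode above 0.014 m and contact force between collet and feed_knob below 1 N and distance of knob_line from where it was at the start of the episode below 0.0025 m), for 0.2 s.
2. the feed knob's white line is within 1.5 mm (0.1 rad) of the red line at the rim, the ring left slack (tick still more than 12 mm from its start) (y of knob_line in the frame of datum_line between -0.0015 and 0.0015 m and x of knob_line in the frame of datum_line above -0.01 m and distance of ring_tick from where it was at the start of the episode above 0.012 m and contact force between collet and feed_knob below 1 N), for 0.2 s.
3. the ring is nipped up solid (collet clamps the spindle with more than 36 N) and the knob's line is still within 1.5 mm of its mark (contact force between collet and feed_knob above 36 N and y of knob_line in the frame of datum_line between -0.0015 and 0.0015 m and x of knob_line in the frame of datum_line above -0.01 m), for 0.2 s.
At the end, for the whole second after the job is handed in: The locking ring is nipped up solid (its collet clamps the spindle with more than 36 N, which is within about 0.08 rad of the ring's stop), the feed knob's white line is within 1.5 mm (0.1 rad) of the red line at its rim, and everything else stands where it stood (all of step 3); the robot touches nothing.
It fails at once if the feed knob is wound more than 0.25 rad (3.5 mm) past the red line (y of knob_line in the frame of datum_line below -0.0035 m and x of knob_line in the frame of datum_line above -0.017 m).
It fails at once if a bystander is moved by more than 20 mm (distance of any of angle_gauge, oil_bottle, mug, wax_jar, whetstone, carving_knife, blank_a, blank_b from where it was at the start of the episode above 0.02 m).
It also fails if it takes over 67 s, if anything falls off the work surface, if the arm or the gripper's body presses on something with over 40 N, if the wrist force passes 120 N, or if a joint passes its speed limit or range.

## Working session

There is one attempt and no reset: what is moved stays moved. The work goes in short steps, each a Python script; the robot and the scene stay as the last script left them, time stands still between calls to the robot, and variables do not carry over. Pictures are saved under pics/ and viewed, at most 10 in all, crops included, and the job is handed in when it is done.

```bash
ls; mkdir -p pics; python3 - <<'E'
from workcell import bot, jaws, kin, sensors, optics
import cv2, numpy as np
s=sensors.get_state(); print(s)
for n in("side","top"):
    f=optics.grab_frame(n); np.savez(f"f_{n}.npz",**f)
    cv2.imwrite(f"pics/{n}0.png",cv2.resize(f["image"][...,::-1],(800,600),interpolation=cv2.INTER_CUBIC))
    print(n,f["fovy"],f["cx"],f["cy"],f["D"],f["R"],f["t"])
E
```

```text
pics
{'time': 0.0, 'joints': array([ 1.49408431e+00,  3.59430744e-01,  1.10471649e-02, -3.45121265e-04,
       -1.22411085e+00, -2.88078718e-01]), 'dq': array([ 0.00132699,  0.00031047, -0.00077754, -0.00312108, -0.00156652,
        0.00040449]), 'joint_torque': array([-6.50894999e-04, -5.82721961e+01,  2.93045551e+01,  6.99691460e+00,
        6.80463592e-03, -1.75280138e-04]), 'tcp_pos': array([240.6740302 , 630.10126285, 225.59015088]), 'orientation': array([ 9.83401000e-01, -1.81443452e-01, -7.17754321e-05,  8.61427427e-04]), 'wrist_force': array([ 1.19399452, -0.84255018,  0.80599054]), 'ft_torque': array([-0.03401537,  0.07822834, -0.02770003]), 'finger_force': 0.0, 'finger_gap': 87.41552487699889}
side 50.317354082389556 262.27084356223224 191.88754332356268 [-0.04716704  0.          0.          0.          0.        ] [[ 0.98208539  0.18819303  0.0095749 ]
 [ 0.11488399 -0.55769754 -0.82205542]
 [-0.1493652   0.80842862 -0.56932697]] [-530.23370102   66.61541889 1905.33892443]
top 50.24263322148925 256.8370426370572 193.40959060239393 [-0.08787444  0.          0.          0.          0.        ] [[-0.01121477 -0.99992598 -0.00471779]
 [-0.98623108  0.01183943 -0.16494873]
 [ 0.16499238  0.00280297 -0.98629086]] [ -28.37431066  554.92466012 1481.06023313]
```

View pics/side0.png

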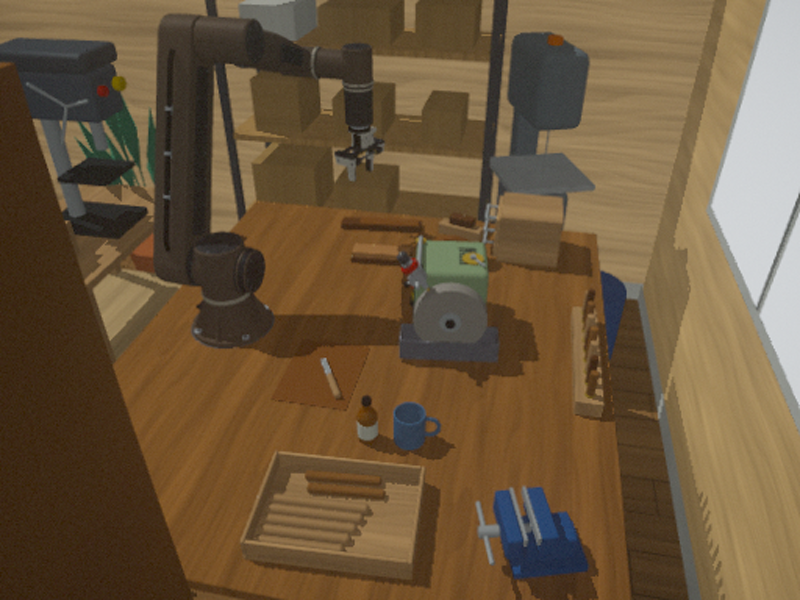

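View pics/top0.png

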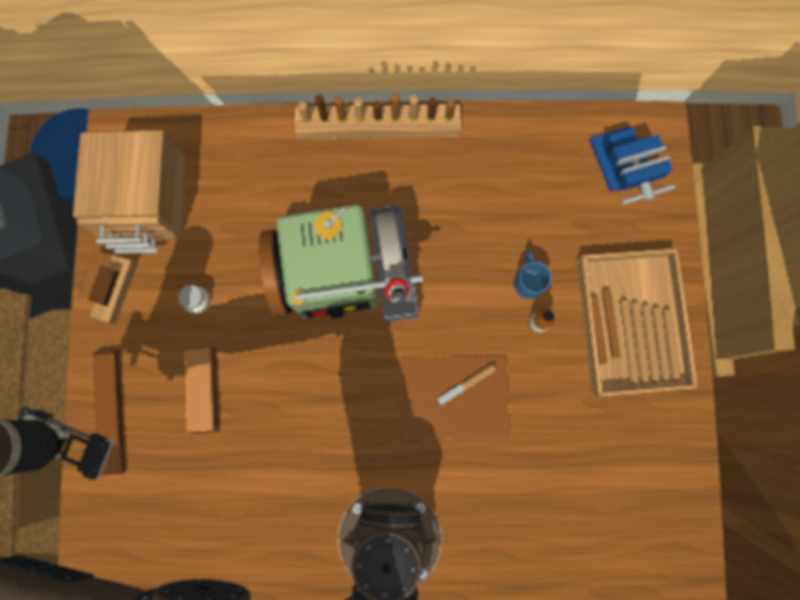

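The side view shows the head at about (408,265) in the 800-px picture. The top view shows the red ring at (398,288), with the bar running left to (300,297). Next I'll crop both and measure.

```bash
cat > h.py <<'E'
import numpy as np, cv2
def K(f):
    F=f["image"].shape[0]/2/np.tan(np.radians(float(f["fovy"]))/2)
    return np.array([[F,0,float(f["cx"])],[0,F,float(f["cy"])],[0,0,1]])
def rays(f,uv):
    n=cv2.undistortPoints(np.float64(uv).reshape(-1,1,2),K(f),np.float64(f["D"])).reshape(-1,2)
    d=np.c_[n,np.ones(len(n))]
    R=f["R"];return -R.T@f["t"], d@R          # z-depth scaled
def proj(f,X):
    return cv2.projectPoints(np.float64(X).reshape(-1,1,3),cv2.Rodrigues(f["R"])[0],np.float64(f["t"]),K(f),np.float64(f["D"]))[0].reshape(-1,2)
def pts(f,uv):
    uv=np.atleast_2d(uv);o,d=rays(f,uv);z=f["z_map"][uv[:,1].astype(int),uv[:,0].astype(int)]
    return o+d*z[:,None]
E
python3 - <<'E'
from h import *
im=[]
for n,(x,y) in (("side",(262,172)),("top",(250,184))):
    f=dict(np.load(f"f_{n}.npz")); 
    x0,x1,y0,y1=(x-20,x+30,y-25,y+25) if n=="side" else (x-20,x+30,y-25,y+25)
    c=f["image"][y0:y1,x0:x1]; im.append(cv2.resize(c[...,::-1],(400,400),interpolation=cv2.INTER_NEAREST))
    h=cv2.cvtColor(f["image"],cv2.COLOR_RGB2HSV); m=((h[...,0]<8)|(h[...,0]>172))&(h[...,1]>130)&(h[...,2]>80)
    k=np.zeros_like(m);k[y0:y1,x0:x1]=1
    v,u=np.where(m&k); P=pts(f,np.c_[u,v]); print(n,len(u),u.mean(),v.mean(),np.median(P,0),P.min(0),P.max(0))
    print((f["z_map"][y-12:y+20:2,x-14:x+16:2]).astype(int))
cv2.imwrite("pics/crop0.png",np.hstack(im))
E
```

```text
side 50 262.18 170.72 [545.85419997 -42.95580897 288.41851234] [436.21505881 -53.30797665  -5.16041984] [559.53965425 393.27314105 306.89015679]
[[2187 2171 2186 2191 2177 1639 2193 2198 2263 2274 1754 1804 1799 1800
  1801]
 [2170 2159 2170 2172 1621 1609 1625 2204 2239 2258 1745 1789 1781 1793
  1785]
 [2177 2161 2186 1621 1617 1610 1621 1628 2232 1798 1727 1775 1770 1776
  1775]
 [2177 2176 2170 2166 1616 1615 1623 1626 1625 1627 1714 1755 1758 1759
  1763]
 [2180 2185 2179 2177 2179 1624 1622 1620 1622 1627 1703 1741 1741 1746
  1752]
 [2180 2167 2184 2180 2193 1628 1627 1618 1619 1625 1658 1723 1733 1731
  1729]
 [2160 2156 2171 2157 2161 1627 1617 1629 1625 1639 1643 1650 1723 1705
  1719]
 [2141 2149 2146 2146 2146 1647 1638 1631 1635 1640 1639 1648 1665 1714
  1718]
 [2141 2129 2122 2127 2139 2130 2120 1642 1637 1632 1637 1635 1654 1713
  1711]
 [2118 2114 2107 2116 2111 2102 2106 1641 1634 1634 1639 1647 1639 1711
  1714]
 [2097 2093 2092 2100 2092 2087 1666 1653 1635 1626 1629 1643 1641 1718
  1718]
 [   0 2075 2074 2081 2072 2075 1663 1682 1663 1612 1612 1664 1665 1674
  1
[... 1077 characters left out ...]
8 1561 1283 1284 1269 1257 1252 1248 1265 1286 1565
  1508]
 [1358 1379 1435 1574 1500 1565 1286 1257 1251 1250 1250 1254 1287 1557
  1504]
 [1391 1407 1449 1579 1507 1567 1289 1255 1253 1254 1252 1248 1562 1558
  1527]
 [1420 1446 1469 1570 1511 1562 1556 1560 1254 1254 1254 1256 1560 1561
  1557]
 [1469 1473 1496 1575 1498 1556 1561 1556 1562 1260 1259 1556 1553 1561
  1558]
 [1485 1513 1540 1579 1574 1557 1558 1558 1552 1562 1556 1554 1555 1554
  1560]
 [1575 1574 1570 1578 1571 1560 1555 1549 1550 1558 1564 1557 1555 1562
  1554]
 [1573 1567 1572 1570 1566 1536 1554 1552 1551 1557 1554 1556 1563 1555
  1499]
 [1569 1569 1570 1572 1563 1498 1548 1491 1493 1492 1494 1496 1511 1514
  1527]]
```

View pics/crop0.png

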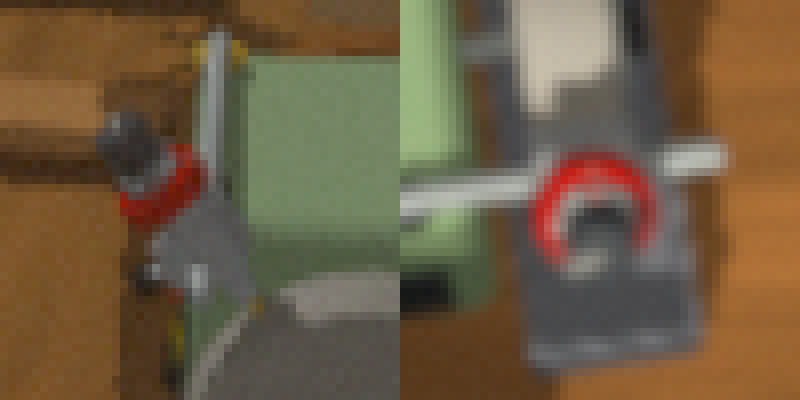

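The crop (8x) shows the ring in side view at about crop (165,185) and the knob at (125,140). In the top view the ring is at (597,215), with a pale patch on the knob near (595,255). Next I'll fit the bar and axis, and rectify the knob-top plane from averaged frames.

```bash
cat >> h.py <<'E'
def hsv(f): return cv2.cvtColor(f["image"],cv2.COLOR_RGB2HSV)
def avg(optics,n,k=6):
    fs=[optics.grab_frame(n) for _ in range(k)]; f=dict(fs[0])
    f["image"]=np.mean([g["image"] for g in fs],0).round().astype(np.uint8)
    z=np.array([g["z_map"] for g in fs],float); z[z==0]=np.nan; f["z_map"]=np.nan_to_num(np.nanmedian(z,0)); return f
def frame(yaw):   # columns x,y,z ; y = bar direction at angle yaw
    y=np.array([np.cos(yaw),np.sin(yaw),0]); h=np.array([y[1],-y[0],0]) # h: away from robot
    z=-h*np.sin(np.radians(35))+[0,0,np.cos(np.radians(35))]; return np.c_[np.cross(y,z),y,z]
def rectify(f,C,E,half=24,s=8): # plane through C spanned by -y (right), x (up)
    g=np.arange(-half,half,1/s); gx,gy=np.meshgrid(g,g)
    X=C+gx[...,None]*(-E[:,1])+(-gy)[...,None]*E[:,0]
    uv=proj(f,X.reshape(-1,3)).reshape(*gx.shape,2).astype(np.float32)
    return cv2.remap(f["image"],uv[...,0],uv[...,1],cv2.INTER_CUBIC)
E
python3 - <<'E'
from h import *
from workcell import optics
F={n:avg(optics,n) for n in("top","side")}
for n in F: np.savez(f"a_{n}.npz",**F[n])
f=F["top"]; h=hsv(f)
L=[]
for c in list(range(197,234))+list(range(262,269)):
    r0=int(round(190-(c-192)*11/77)); rr=np.arange(r0-5,r0+6)
    w=np.clip(110-h[rr,c,1].astype(float),0,None)*(h[rr,c,2]>90)
    if w.sum()>50: 
        r=(w*rr).sum()/w.sum(); L.append((c,r,f["z_map"][int(round(r)),c]))
L=np.array(L); p=np.polyfit(L[:,0],L[:,1],1); res=L[:,1]-np.polyval(p,L[:,0]); k=abs(res)<0.7; print(len(L),k.sum(),res.round(1))
L=L[k]; o,d=rays(f,L[:,:2]); P=o+d*L[:,2:]; zb=np.median(P[:,2])-5; print("bar z",zb,P[:,2].round())
Q=o+d*((zb+3-o[2])/d[:,2])[:,None]
q=np.polyfit(Q[:,1],Q[:,0],1); yaw=np.arctan2(1,q[0]); E=frame(yaw); print("yaw",np.degrees(yaw),"bar x at y=-30:",np.polyval(q,-30)); print(E)
# axis planes
N=[];B=[];G=np.array([545,-40,290.])
for n in F:
    f=F[n];h=hsv(f); g0=proj(f,G)[0]; a=proj(f,G+30*E[:,2])[0]-proj(f,G-30*E[:,2])[0]; a/=np.linalg.norm(a); b=np.array([-a[1],a[0]])
    m=((h[...,0]<8)|(h[...,0]>172))&(h[...,1]>150)&(h[...,2]>80); v,u=np.where(m); U=np.c_[u,v]; U=U[np.linalg.norm(U-g0,axis=1)<14]
    s=(U-g0)@b; lo,hi=np.percentile(s,[2,98]); mid=(s.min()+s.max())/2; print(n,len(U),s.min(),s.max(),s.mean(),"exp width px",48*409/np.median(f["z_map"][U[:,1],U[:,0]]))
    P=pts(f,U);print(" red med",np.median(P,0)," axial extent",np.ptp((U-g0)@a))
    c=g0+b*(mid); o,d=rays(f,[c,c+a*5]); nn=np.cross(d[0],d[1]); nn/=np.linalg.norm(nn); N.append(nn);B.append(nn@o)
# barline: perpendicular horizontally and z
hv=np.array([E[1,1],-E[0,1],0]); N.append(hv); B.append(hv@Q.mean(0)); N.append(np.array([0,0,1.]));B.append(zb)
N=np.array(N);B=np.array(B)
X,r,_,_=np.linalg.lstsq(N,B,rcond=None); print("bar_mid",X,"resid",N@X-B,"ring_mid",X+37.5*E[:,2])
np.savez("geo.npz",E=E,bar=X)
T=X+(37.5+41.5)*E[:,2]; im=[rectify(F[n],T,E)[...,::-1] for n in F]
for i in im:
    cv2.circle(i,(192,192),112,(0,255,0),1)
cv2.imwrite("pics/rect0.png",np.hstack(im))
# colour overview: pixel values
E
```

```text
44 39 [-0.  -0.   0.1  0.2  0.3  0.3 -0.2 -0.1 -0.1  0.   0.1  0.2  0.3 -0.2
 -0.2 -0.1 -0.1  0.1  0.2  0.2 -0.3 -0.2 -0.2 -0.1 -0.   0.1  0.2 -0.4
 -0.3 -0.2 -0.1 -0.   0.1  0.3 -0.1 -0.1 -0.2  0.4  1.3  1.2  0.6 -0.9
 -1.  -0.9]
bar z 252.54178998240945 [258. 259. 257. 255. 259. 257. 259. 258. 258. 256. 256. 259. 257. 259.
 258. 257. 257. 255. 259. 257. 260. 260. 258. 256. 259. 258. 256. 257.
 258. 259. 259. 257. 255. 257. 255. 258. 260. 257. 255.]
yaw 97.16468142094645 bar x at y=-30: 560.5334434278642
[[ 0.81275592 -0.12472164 -0.56909782]
 [ 0.10216599  0.99219177 -0.0715374 ]
 [ 0.57357644  0.          0.81915204]]
top 56 -2.2913628768748704 12.210111165330929 5.0702450315529335 exp width px 15.354784045675958
 red med [551.67618326 -22.48369237 296.98491945]  axial extent 11.038265691634447
side 48 -6.013331888465345 5.21635741438424 -0.549855157455399 exp width px 12.082795578393716
 red med [546.85268341 -42.6479181  288.58891408]  axial extent 6.130940322261215
bar_mid [559.52562965 -22.48137762 252.49867265] resid [-0.02988901  0.07986801 -0.06220959 -0.04311733] ring_mid [538.18446138 -25.16402999 283.21687431]Traceback (most recent call last):
  File "<stdin>", line 31, in <module>
cv2.error: OpenCV(4.12.0) :-1: error: (-5:Bad argument) in function 'circle'
> Overload resolution failed:
>  - Layout of the output array img is incompatible with cv::Mat
>  - Expected Ptr<cv::UMat> for argument 'img'
```

```bash
cat >> h.py <<'E'
def views(F,E,bar,out,top=79.0,s=8):
    im=[]
    for n in F:
        i=np.ascontiguousarray(rectify(F[n],bar+top*E[:,2],E)[...,::-1]); cv2.circle(i,(192,192),14*s,(0,255,0),1); im.append(i)
    cv2.imwrite(out,np.hstack(im))
E
python3 - <<'E'
from h import *
F={n:dict(np.load(f"a_{n}.npz")) for n in("top","side")}; g=np.load("geo.npz"); views(F,g["E"],g["bar"],"pics/rect0.png")
# raw grayscale around knob
for n in F:
    c=proj(F[n],g["bar"]+79*g["E"][:,2])[0]; print(n,c,"ring",proj(F[n],g["bar"]+37.5*g["E"][:,2])[0]); u,v=c.round().astype(int)
    print(u-8,v-8); print(F[n]["image"][v-8:v+9,u-8:u+9].mean(-1).astype(int))
    Z=F[n]["z_map"][v-3:v+4,u-3:u+4]; vv,uu=np.mgrid[v-3:v+4,u-3:u+4]; P=pts(F[n],np.c_[uu.ravel(),vv.ravel()]); print("axial height of knob top",np.median((P-g["bar"])@g["E"][:,2]))
E
```

```text
top [254.38254946 191.70570725] ring [253.47872168 186.15481971]
246 184
[[ 95  89  93 115 137 144 128 103  92  87  87  97  99  86  75  90 103]
 [ 79  85 103 125 133 120  92  64  53  49  52  66  80  79  73  89 105]
 [ 79  89 116 136 126  93  66  57  55  55  53  56  68  76  78  90 105]
 [ 81  92 123 145 126  86  68  71  73  74  71  65  67  77  85 100 110]
 [ 82  93 113 129 112  82  75  80  83  83  80  77  73  79  93 110 115]
 [ 79  87  98 107  99  86  85  91  93  90  85  82  80  86 101 115 118]
 [ 76  82  92 100 104 101 105 113 115 105  91  84  84  93 107 117 119]
 [ 73  78  86  97 109 119 130 136 130 113  94  83  86  97 111 116 117]
 [ 72  74  79  91 110 127 135 133 120 101  87  81  84  94 104 108 108]
 [ 71  73  75  81  96 111 111 104  94  85  81  78  79  82  87  87  87]
 [ 72  74  74  74  79  85  85  81  79  78  77  76  75  75  75  75  75]
 [ 73  73  74  74  74  75  75  75  75  75  74  74  75  74  73  74  74]
 [ 74  74  74  74  74  73  74  74  74  74  74  74  75  74  74  74  74]
 [ 74  74  74  74  74  75  74  74  74  74  74  74  73  74  74  74  74]
 [ 73  73  74  74  74  74  74  74
[... 850 characters left out ...]
62  65  52  47]
 [ 94  96  97  99 103 105 104  96  92 109  67  64  51  57  66  49  45]
 [ 76  79  80  81  86  88  87  80  73  88  63  55  48  50  59  50  43]
 [ 69  70  70  70  70  71  71  70  67  62  56  48  47  49  55  65  62]
 [ 67  65  73  73  74  71  68  62  55  50  51  48  49  50  52  68  75]
 [ 54  55  58  58  57  57  54  48  48  45  48  45  45  48  53  81  94]
 [ 43  44  44  42  45  43  44  44  44  50  43  42  44  50  70  95  98]
 [ 44  43  45  43  44  45  47  42  45  46  47  44  50  67  81  90  84]
 [ 52  50  48  48  50  47  48  46  48  56  78  63  76  69  75  76  63]
 [ 77  75  72  74  72  71  69  71  63  58  77  81  93  70  66  62  58]]
axial height of knob top -115.23803601261079
```

View pics/rect0.png

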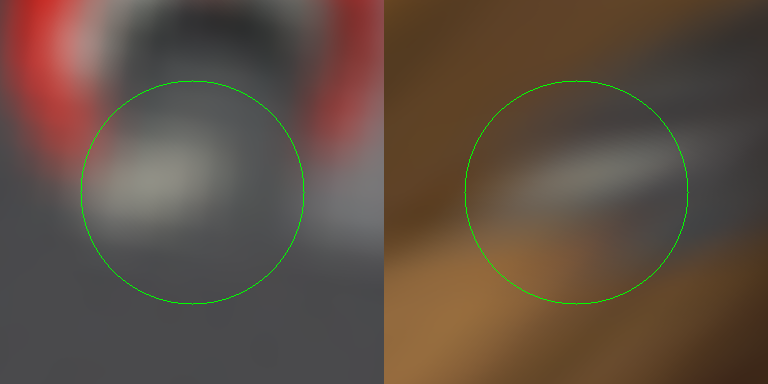

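The rectified views show a white streak from about (95,205) to (215,160), on a knob sitting higher than my circle. So my position is a few mm off, and I'll refine it with depth and a tighter bar mask.

```bash
python3 - <<'E'
from h import *
F={n:dict(np.load(f"a_{n}.npz")) for n in("top","side")}
f=F["top"]; h=hsv(f); L=[]
for c in list(range(196,240,1))+list(range(262,270)):
    r0=int(round(190-(c-192)*11/77)); rr=np.arange(r0-4,r0+5); S=h[rr,c,1].astype(float);V=h[rr,c,2].astype(float)
    w=np.clip(60-S,0,None)*(V>100); 
    L.append((c,(w*rr).sum()/max(w.sum(),1e-9),w.sum(),(w>0).sum()))
L=np.array(L); print(L[::3].round(1).tolist())
L=L[(L[:,2]>40)]; wt=np.ones(len(L)); 
p=np.polyfit(L[:,0],L[:,1],1); r=L[:,1]-np.polyval(p,L[:,0]); k=abs(r)<.6; p=np.polyfit(L[k,0],L[k,1],1); print(p,(L[:,1]-np.polyval(p,L[:,0])).round(1))
cs=L[k,0].astype(int); rs=np.polyval(p,cs); Z=np.array([f["z_map"][int(round(b)),a] for a,b in zip(cs,rs)]); o,d=rays(f,np.c_[cs,rs]); P=o+d*Z[:,None]
print("bar z by col",np.c_[cs,P[:,2]].round().astype(int)[::4].tolist())
zb=np.percentile(P[:,2],60)-6; Q=o+d*((zb+6-o[2])/d[:,2])[:,None]; q=np.polyfit(Q[:,1],Q[:,0],1); yaw=np.arctan2(1,q[0]); E=frame(yaw); print("yaw",np.degrees(yaw),"x at y-25",np.polyval(q,-25),"zb",zb)
# depth cloud
G=np.array([540,-26,290.])
for n in F:
    f=F[n]; vv,uu=np.mgrid[140:215,230:290]; U=np.c_[uu.ravel(),vv.ravel()]; P=pts(f,U); D=(P-G)@E
    k=(np.hypot(D[:,0],D[:,1])<40)&(D[:,2]<70)&(D[:,2]>-45); U,P,D=U[k],P[k],D[k]
    col=f["image"][U[:,1],U[:,0]].astype(int); red=(col[:,0]-col[:,1]>50)
    print(n,"red D med",np.median(D[red],0),"min",np.percentile(D[red],3,0),"max",np.percentile(D[red],97,0))
    t=(D[:,2]>20); print("  high: N",t.sum(),"mean",D[t].mean(0),"min",np.percentile(D[t],3,0),"max",np.percentile(D[t],97,0), "hist z",np.histogram(D[t][:,2],bins=range(20,60,4))[0],"px",U[t].mean(0))
    o=t&(D[:,2]>np.percentile(D[t][:,2],90)-8); print("  top",np.median(D[o],0),D[o].mean(0),np.ptp(D[o],0),U[o].mean(0))
E
```

```text
[[196.0, 188.6, 179.0, 6.0], [199.0, 188.2, 174.0, 5.0], [202.0, 187.8, 176.0, 5.0], [205.0, 187.2, 182.0, 5.0], [208.0, 186.8, 183.0, 5.0], [211.0, 186.4, 172.0, 6.0], [214.0, 185.9, 176.0, 5.0], [217.0, 185.4, 173.0, 6.0], [220.0, 184.9, 168.0, 5.0], [223.0, 184.6, 168.0, 6.0], [226.0, 184.0, 172.0, 5.0], [229.0, 184.1, 227.0, 6.0], [232.0, 183.7, 230.0, 6.0], [235.0, 182.8, 176.0, 5.0], [238.0, 182.3, 194.0, 6.0], [263.0, 180.4, 387.0, 8.0], [266.0, 178.3, 181.0, 5.0], [269.0, 178.0, 103.0, 3.0]]
[-1.43432851e-01  2.16632068e+02] [ 0.1  0.1  0.1  0.1  0.1  0.1  0.1  0.1  0.  -0.1 -0.1 -0.   0.   0.1
  0.   0.  -0.1 -0.1 -0.  -0.1 -0.  -0.1 -0.2 -0.2 -0.2 -0.1 -0.1 -0.1
 -0.1 -0.2 -0.2 -0.1  0.1  0.3  0.3  0.4  0.3  0.  -0.1 -0.1 -0.2 -0.2
 -0.2 -0.1  0.7  1.5  1.5  0.2 -0.2 -0.1 -0.1 -0. ]
bar z by col [[196, 258], [200, 256], [204, 258], [208, 260], [212, 258], [216, 257], [220, 260], [224, 257], [228, 258], [232, 257], [236, 258], [262, 259], [268, 257]]
yaw 97.60470332513216 x at y-25 562.0650306506298 zb 252.28618963824266
top red D med [11.31875808  3.31813152 -0.1254766 ] mi
[... 217 characters left out ...]
.18807805] hist z [ 5  7  6 50  6  0  0  0  0] px [254.27027027 189.45945946]
  top [-0.87771217  0.11429138 34.08628503] [-0.96421846  0.14238566 34.08833201] [27.05170842 27.33221732  6.45697772] [254.5 190. ]
side red D med [  6.36095228 -17.81969188  -2.46814957] min [-22.70025603 -25.27765671 -12.13677348] max [18.19879217  5.62269379  4.15412466]
  high: N 38 mean [-1.05601612 -6.67222901 30.48013543] min [-14.32433681 -15.60775766  20.95347592] max [11.15313386  8.29292742 35.8712043 ] hist z [ 5  9  5 18  1  0  0  0  0] px [257.10526316 163.57894737]
  top [-2.86900983 -6.70864115 34.59279382] [-1.69138668 -5.03852713 33.55357053] [26.6624379  28.43826683  8.18307018] [256.56 162.88]
```

```bash
cat >> h.py <<'E'
from scipy.spatial.transform import Rotation as Rn
E0=frame(np.radians(97.6)); RING=np.array([540,-26,290.])+E0@np.array([-1.6,0.1,-7.3]); BAR=RING-37.5*E0[:,2]
def att(phi): # tool z along -feed axis, closing dir y_t at angle phi (ccw from x seen from knob)
    y=np.cos(phi)*E0[:,0]+np.sin(phi)*E0[:,1]; z=-E0[:,2]; return Rn.from_matrix(np.c_[np.cross(y,z),y,z]).as_quat()
def at(hgt,dx=0,dy=0): return RING+E0@np.array([dx,dy,hgt])
def line_angle(f,lo=4,hi=13,gain=True,E=E0,bar=BAR): # polar brightness profile on the knob's top
    c=bar+79*E[:,2]; th=np.arange(-np.pi,np.pi,.02); r=np.arange(lo,hi,.5)
    X=c+(np.cos(th)[:,None]*r)[...,None]*E[:,0]+(np.sin(th)[:,None]*r)[...,None]*E[:,1]
    uv=proj(f,X.reshape(-1,3)).reshape(len(th),len(r),2).astype(np.float32)
    return th,cv2.remap(f["image"].astype(np.float32).mean(-1),uv[...,0],uv[...,1],cv2.INTER_CUBIC).mean(1)
E
python3 - <<'E'
from h import *
from workcell import kin, bot
F={n:dict(np.load(f"a_{n}.npz")) for n in("top","side")}
views(F,E0,BAR,"pics/rect1.png"); print(RING,BAR)
for n in F:
    for lo,hi in((3,8),(8,13)):
        th,p=line_angle(F[n],lo,hi); print(n,lo,"peak",th[p.argmax()],p[::12].astype(int).tolist())
for phi in np.arange(-1.5,1.7,.5):
    for hgt in(100,-8):
        q=kin.ik(at(hgt),att(phi)); print(round(phi,2),hgt,None if q is None else np.round(q,2))
E
```

```text
[542.83797089 -25.52044761 283.10246778] [564.15814128 -22.67572952 252.38426612]
top 3 peak 2.0984073464102115 [110, 103, 99, 96, 94, 92, 90, 89, 88, 88, 88, 88, 89, 89, 90, 92, 95, 100, 107, 118, 127, 134, 137, 134, 127, 118, 111]
top 8 peak 1.998407346410211 [84, 82, 81, 81, 83, 85, 84, 82, 78, 77, 75, 75, 75, 75, 76, 75, 77, 82, 92, 107, 121, 133, 131, 117, 101, 90, 85]
side 3 peak 2.2984073464102117 [89, 86, 85, 86, 87, 87, 85, 79, 71, 65, 63, 64, 64, 65, 65, 65, 65, 65, 68, 74, 85, 98, 106, 107, 102, 95, 90]
side 8 peak 2.0584073464102115 [72, 70, 69, 68, 68, 69, 71, 69, 61, 60, 62, 61, 62, 64, 65, 66, 66, 67, 66, 67, 79, 100, 106, 95, 84, 76, 72]
-1.5 100 [ 0.49 -0.43 -0.71  0.31 -0.74  1.11]
-1.5 -8 [ 0.4  -0.23 -0.82  0.38 -0.42  1.07]
-1.0 100 [ 2.36 -1.33 -0.82  0.69 -2.34  0.34]
-1.0 -8 [ 0.4  -0.23 -0.82  0.38 -0.42  1.57]
-0.5 100 [ 2.36 -1.33 -0.82  0.69 -2.34  0.84]
-0.5 -8 [ 0.4  -0.23 -0.82  0.38 -0.42  2.07]
0.0 100 [ 2.36 -1.33 -0.82  0.69 -2.34  1.34]
0.0 -8 [ 0.4  -0.23 -0.82  0.38 -0.42  2.57]
0.5 100 [ 2.36 -1.33 -0.82  0.69 -2.34  1.84]
0.5 -8 None
1.0 100 [ 0.49 -0.43 -0.71  0.31 -0.74 -2.67]
1.0 -8 [ 0.4  -0.23 -0.82  0.38 -0.42 -2.71]
1.5 100 [ 0.49 -0.43 -0.71  0.31 -0.74 -2.17]
1.5 -8 [ 0.4  -0.23 -0.82  0.38 -0.42 -2.21]
```

View pics/rect1.png

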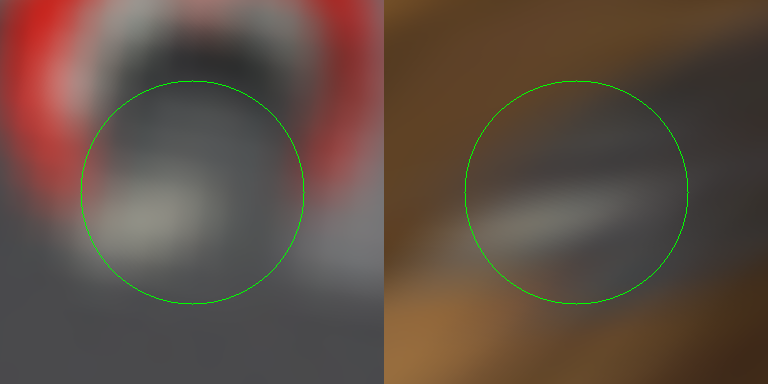

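Both rectified views now agree. The knob fits the circle, and the white line lies at about 2.0–2.05 rad anticlockwise of the datum, with the streak from the centre to about (100,255) on the left. Now approaching to grip the ring.

```bash
cat >> h.py <<'E'
def rep(sensors,msg=""):
    s=sensors.get_state(); a=E0.T@(np.array(s["tcp_pos"])-RING)
    print(msg,"t%.1f"%s["time"],"tcp(ring)",a.round(1),"F(ring)",(E0.T@s["wrist_force"]).round(1),"tau %.3f"%(s["ft_torque"]@E0[:,2]),"gap %.1f ff %.1f"%(s["finger_gap"],s["finger_force"]),"J6 %.3f"%s["joints"][5],flush=True); return s
E
python3 - <<'E'
from h import *
from workcell import *
s=sensors.get_state(); p=np.array(s["tcp_pos"]); bot.movel(p+[0,0,170],vel=250); rep(sensors,"up")
jaws.set_gripper(66,10)
q=kin.ik(at(100),att(-1.5)); print(np.round(q,2)); bot.move_joints(q); rep(sensors,"pre")
hit=bot.movel(at(-8),att(-1.5),vel=80,max_force=12); rep(sensors,f"down {hit}")
E
```

```text
up t1.5 tcp(ring) [-109.9  690.   214.3] F(ring) [-0.8  0.3 -0.1] tau -0.021 gap 87.9 ff 0.0 J6 -0.288
[ 0.49 -0.43 -0.71  0.31 -0.74  1.11]
pre t4.7 tcp(ring) [ 0.5  0.5 99.9] F(ring) [-1.   0.5  0.2] tau 0.021 gap 65.7 ff 0.0 J6 1.112
down False t6.2 tcp(ring) [ 0.4  0.  -7.6] F(ring) [0.3 0.1 0.7] tau 0.099 gap 66.0 ff 0.0 J6 1.072
```

```bash
python3 - <<'E'
from h import *
from workcell import *
jaws.set_gripper(40,8); rep(sensors,"close8")
jaws.set_gripper(40,35); s=rep(sensors,"close35")
q=np.array(s["joints"]); 
for d in(.1,.2,.3):
    q2=q.copy(); q2[5]-=d; bot.move_joints(q2); rep(sensors,f"d{d}")
F=optics.grab_frame("side"); v,u=170,262; cv2.imwrite("pics/grip1.png",cv2.resize(F["image"][v-40:v+40,u-50:u+50,::-1],(800,640)[:1]+(600,),interpolation=cv2.INTER_CUBIC))
E
```

```text
close8 t6.6 tcp(ring) [ 0.2 -0.8 -7.5] F(ring) [ 1.5 -8.2  1.2] tau 0.136 gap 47.6 ff 8.0 J6 1.072
close35 t6.8 tcp(ring) [ 0.2 -0.8 -7.5] F(ring) [ 1.6 -6.5  0.6] tau 0.160 gap 47.0 ff 35.0 J6 1.072
d0.1 t7.1 tcp(ring) [ 0.2 -1.  -7.5] F(ring) [ 2.2 -4.9 -1.4] tau -0.229 gap 46.8 ff 35.0 J6 0.974
d0.2 t7.3 tcp(ring) [ 0.2 -1.1 -7.5] F(ring) [ 2.8 -5.9 -3.2] tau -0.198 gap 47.3 ff 35.0 J6 0.874
d0.3 t7.6 tcp(ring) [ 0.1 -1.2 -7.5] F(ring) [ 2.4 -5.6 -2.7] tau -0.214 gap 47.0 ff 35.0 J6 0.774
```

```bash
python3 - <<'E'
from h import *
from workcell import *
q=np.array(sensors.get_state()["joints"]); q0=q[5]
for d in(.3,.57):
    q2=q.copy(); q2[5]=q0-d; bot.move_joints(q2); rep(sensors,f"d{d}")
bot.pause(.1); jaws.set_gripper(66,10); rep(sensors,"open")
bot.movel(at(100),vel=150); s=rep(sensors,"up")
q=np.array(s["joints"]); q[0]+=.55; bot.move_joints(q); rep(sensors,"aside")
F={n:avg(optics,n,4) for n in("top","side")}
for n in F: np.savez(f"b_{n}.npz",**F[n])
views(F,E0,BAR+E0@[0,-1.1,0],"pics/rect2.png")
for n in F:
    for lo,hi in((3,8),(8,13)):
        th,p=line_angle(F[n],lo,hi,bar=BAR+E0@[0,-1.1,0]); print(n,lo,"peak",th[p.argmax()],p[::12].astype(int).tolist())
rep(sensors)
E
```

```text
d0.3 t8.0 tcp(ring) [ 0.1 -1.6 -7.4] F(ring) [ 3.  -6.6 -3.8] tau -0.184 gap 46.9 ff 35.0 J6 0.477
d0.57 t8.4 tcp(ring) [-0.2 -1.8 -7.5] F(ring) [ 2.7 -7.6 -4.4] tau -0.232 gap 47.1 ff 35.0 J6 0.207
open t9.1 tcp(ring) [ 0.2 -1.1 -7.4] F(ring) [-0.3  0.1  0.3] tau -0.059 gap 65.7 ff 0.0 J6 0.205
up t9.9 tcp(ring) [-0.6  0.1 99.3] F(ring) [-1.5 -0.3 -0.7] tau -0.059 gap 65.8 ff 0.0 J6 0.240
aside t10.9 tcp(ring) [-16.9 263.3 110.1] F(ring) [-0.2  0.   0.5] tau 0.514 gap 66.1 ff 0.0 J6 0.240
top 3 peak 2.0584073464102115 [58, 56, 54, 52, 51, 50, 49, 49, 48, 48, 48, 48, 48, 49, 50, 51, 53, 56, 60, 66, 72, 76, 77, 74, 69, 64, 59]
top 8 peak 1.998407346410211 [54, 55, 53, 53, 53, 55, 56, 52, 50, 48, 46, 44, 44, 45, 45, 46, 46, 48, 53, 61, 72, 80, 78, 70, 61, 56, 55]
side 3 peak 2.158407346410211 [54, 51, 50, 50, 51, 52, 52, 51, 47, 45, 43, 44, 46, 47, 49, 50, 50, 49, 50, 54, 60, 67, 70, 68, 63, 58, 54]
side 8 peak 2.0584073464102115 [51, 46, 44, 44, 45, 45, 47, 49, 46, 45, 45, 48, 56, 67, 75, 79, 78, 75, 68, 63, 68, 79, 82, 72, 65, 58, 52]
 t11.3 tcp(ring) [-16.5 263.3 110.6] F(ring) [0.4 0.6 0.5] tau 0.551 gap 66.0 ff 0.0 J6 0.240
```

View pics/rect2.png

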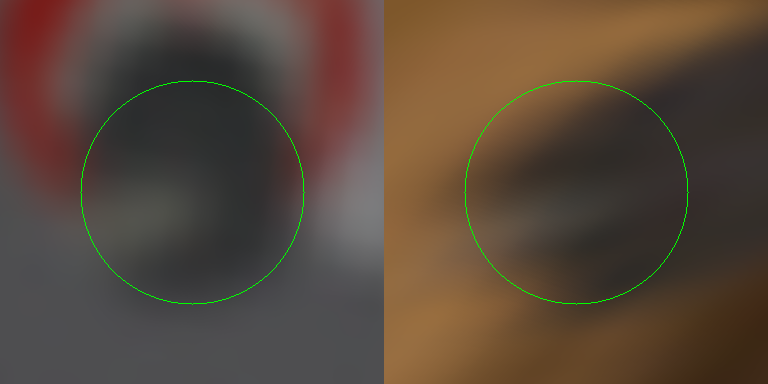

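The line is unmoved at about 2.03 rad (the streak still ends near (100,255)), though now in shadow, and the ring tick has moved. Now winding the knob about 1.93 rad clockwise, then looking again.

```bash
cat >> h.py <<'E'
DY=-1.3
def knobgrip(bot,jaws,kin,sensors,phi,d,DX=0,N=15):
    jaws.set_gripper(46,8)
    bot.move_joints(kin.ik(at(85,DX,DY),att(phi))); rep(sensors,"pre")
    print(bot.movel(at(21.5,DX,DY),att(phi),vel=90,max_force=12)); rep(sensors,"at knob")
    jaws.set_gripper(20,N); s=rep(sensors,"closed"); q=np.array(s["joints"]); n=max(1,int(np.ceil(abs(d)/.5)))
    for i in range(n):
        q2=q.copy(); q2[5]-=d*(i+1)/n; bot.move_joints(q2); s=rep(sensors,"wind")
    bot.pause(.15); s=rep(sensors,"end"); jaws.set_gripper(46,8); rep(sensors,"open"); return s
def look(bot,sensors,optics,tag,off=1.0,k=4):
    s=sensors.get_state(); bot.movel(np.array(s["tcp_pos"])+70*E0[:,2],vel=180)
    q=np.array(sensors.get_state()["joints"]); q[0]+=off; bot.move_joints(q)
    F={n:avg(optics,n,k) for n in("top","side")}
    for n in F: np.savez(f"{tag}_{n}.npz",**F[n])
    B=BAR+E0@[0,DY,0]; views(F,E0,B,f"pics/{tag}.png")
    for n in F:
        for lo,hi in((2,7),(5,10),(8,13)):
            th,p=line_angle(F[n],lo,hi,bar=B); print(n,lo,"peak %.2f"%th[p.argmax()],p[::12].astype(int).tolist())
    rep(sensors)
E
python3 - <<'E'
from h import *
from workcell import *
# sensible joint branch check first
q=kin.ik(at(85,0,DY),att(-.5)); q2=kin.ik(at(21.5,0,DY),att(-.5)); print(np.round(q,2),np.round(q2,2))
assert q[0]<1 and abs(q[5]-2.1)<.2
knobgrip(bot,jaws,kin,sensors,-.5,1.93)
look(bot,sensors,optics,"c")
E
```

```text
[ 2.38 -1.36 -0.84  0.7  -2.37  0.83] [ 0.42 -0.29 -0.79  0.34 -0.51  2.1 ]Traceback (most recent call last):
  File "<stdin>", line 5, in <module>
AssertionError
```

```bash
cat >> h.py <<'E'
def goto(bot,kin,hgt,phi,dx=0,dy=None):
    q=np.array(kin.ik(at(hgt,dx,DY if dy is None else dy),att(-1.5))); q[5]+=phi+1.5
    print(np.round(q,2)); assert 0<q[0]<1 and abs(q[5])<2.9; bot.move_joints(q)
E
sed -i 's/bot.move_joints(kin.ik(at(85,DX,DY),att(phi)))/goto(bot,kin,85,phi,DX)/' h.py
python3 - <<'E'
from h import *
from workcell import *
knobgrip(bot,jaws,kin,sensors,-.5,1.93)
look(bot,sensors,optics,"c")
E
```

```text
[ 0.47 -0.41 -0.72  0.3  -0.7   2.12]
pre t13.6 tcp(ring) [ 0.1 -1.1 85. ] F(ring) [ 0.   0.3 -0.2] tau 0.054 gap 46.0 ff 0.0 J6 2.120
False
at knob t14.5 tcp(ring) [ 0.3 -1.2 21.8] F(ring) [ 0.4  0.2 -0.5] tau 0.092 gap 45.6 ff 0.0 J6 2.104
closed t14.9 tcp(ring) [-0.4 -1.1 21.9] F(ring) [-4.8  5.2  9.1] tau 0.016 gap 27.6 ff 15.0 J6 2.104
wind t15.4 tcp(ring) [-0.4 -1.  22. ] F(ring) [0.  2.3 0.9] tau 0.015 gap 27.3 ff 15.0 J6 1.625
wind t16.0 tcp(ring) [-0.3 -1.3 22. ] F(ring) [ 0.1 -2.   1. ] tau -0.038 gap 27.7 ff 15.0 J6 1.144
wind t16.5 tcp(ring) [-0.5 -1.5 22. ] F(ring) [ 0.5 -4.   1.9] tau -0.033 gap 27.4 ff 15.0 J6 0.662
wind t17.0 tcp(ring) [-0.7 -1.6 22. ] F(ring) [ 0.2 -5.8  2. ] tau -0.100 gap 27.3 ff 15.0 J6 0.178
end t17.2 tcp(ring) [-0.7 -1.6 22. ] F(ring) [ 0.7 -6.3  1.4] tau -0.091 gap 27.3 ff 15.0 J6 0.178
open t17.8 tcp(ring) [-0.3 -1.  21.9] F(ring) [0.1 0.3 0.2] tau -0.023 gap 45.9 ff 0.0 J6 0.175
top 2 peak 0.10 [95, 94, 94, 95, 96, 98, 100, 104, 110, 116, 124, 133, 140, 145, 145, 139, 131, 123, 117, 110, 106, 104, 101, 99, 97, 95, 95]
top 5 peak 0.08 [86, 86, 86, 87, 88, 89, 89, 90, 93, 99, 108, 121, 137, 149, 148, 134, 117, 105, 100, 97, 94, 92, 91, 89, 87, 86, 86]
top 8 peak 0.08 [84, 83, 84, 87, 91, 93, 90, 86, 82, 82, 86, 97, 120, 139, 136, 115, 95, 89, 91, 94, 93, 92, 90, 87, 84, 84, 84]
side 2 peak -1.02 [78, 77, 76, 77, 78, 80, 85, 91, 95, 96, 94, 90, 87, 86, 85, 85, 85, 86, 88, 90, 92, 91, 88, 85, 82, 80, 78]
side 5 peak -1.14 [73, 71, 70, 69, 69, 70, 74, 82, 90, 88, 80, 75, 76, 80, 83, 84, 82, 79, 78, 80, 86, 89, 87, 83, 79, 76, 73]
side 8 peak 0.42 [74, 71, 68, 67, 65, 65, 65, 72, 79, 75, 65, 70, 81, 92, 99, 101, 97, 91, 82, 77, 82, 89, 88, 84, 81, 78, 74]
 t20.4 tcp(ring) [-114.1  449.3  171.6] F(ring) [ 0.6  0.5 -0.1] tau 0.937 gap 45.7 ff 0.0 J6 0.189
```

View pics/c.png

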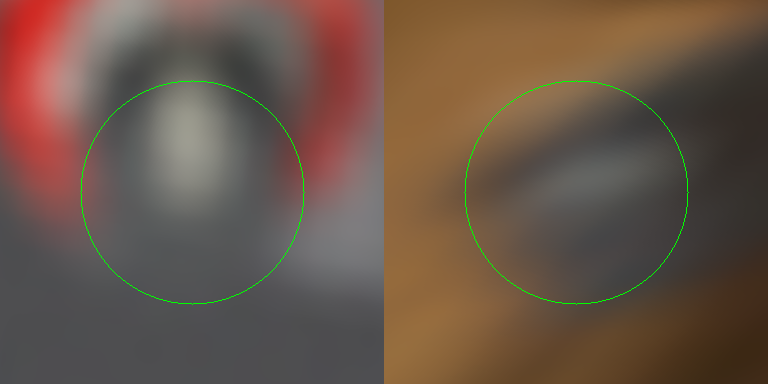

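The line now lies within about 0.1 rad short of the datum: the streak is at column ~190, rows 80–200, and the red datum shows near (195,8). Next is a precise lateral measurement of line against datum, plus a check that the ring tick moved.

```bash
cat >> h.py <<'E'
def samp(f,hgt,r,y,dy=None):
    c=RING+E0@[0,DY if dy is None else dy,hgt]; X=c+r[:,None,None]*E0[:,0]+y[None,:,None]*E0[:,1]
    uv=proj(f,X.reshape(-1,3)).reshape(len(r),len(y),2).astype(np.float32)
    return cv2.remap(f["image"].astype(np.float32),uv[...,0],uv[...,1],cv2.INTER_CUBIC)
def cen(w,y):
    b=np.minimum(w[:,:3].mean(1),w[:,-3:].mean(1))[:,None]; b=np.linspace(0,1,w.shape[1])[None]*(w[:,-3:].mean(1)-w[:,:3].mean(1))[:,None]+w[:,:3].mean(1)[:,None]
    w=np.clip(w-b,0,None); w=np.where(w>.3*w.max(1,keepdims=True),w,0); return (w*y).sum(1)/w.sum(1),w.max(1)
def measure(f,n="top"):
    y=np.arange(-8,8.01,.25); r=np.arange(2,14.1,1.0)
    a,h=cen(samp(f,41.5,r,y).mean(-1),y); print("line y(r)",a.round(2).tolist(),h.astype(int).tolist())
    k=r>=3; print("  fit y14 %.2f slope %.3f mean %.2f"%(np.polyval(np.polyfit(r[k],a[k],1),14),np.polyfit(r[k],a[k],1)[0],a[k].mean()))
    y=np.arange(-5,5.01,.25); r=np.arange(15,22.1,1.0); R=samp(f,15.5,r,y); w=R[...,0]-R[...,1:].mean(-1); a,h=cen(w,y); print("  datum y(r)",a.round(2).tolist(),h.astype(int).tolist())
    # knob/ring lateral centre: red ring edges on ring-top plane
    y=np.arange(-34,34.1,.25); r=np.arange(-6,12.1,3.); R=samp(f,7.5,r,y); w=R[...,0]-R[...,1:].mean(-1)
    for i,rr in enumerate(r):
        m=np.where(w[i]>40)[0]; print("  ring edge r%.0f: %.2f %.2f mid %.2f"%(rr,y[m[0]],y[m[-1]],(y[m[0]]+y[m[-1]])/2)) if len(m) else 0
E
python3 - <<'E'
from h import *
for t in"ac":
    f=dict(np.load(f"{t}_top.npz")); print(t); 
    if t=="c": measure(f)
    for n in("top","side"):
        f=dict(np.load(f"{t}_{n}.npz")); th=np.arange(-3.1,3.1,.2); r=np.arange(19,24,1.); X=RING+E0@[0,DY,7.5]+(np.cos(th)[:,None]*r)[...,None]*E0[:,0]+(np.sin(th)[:,None]*r)[...,None]*E0[:,1]
        uv=proj(f,X.reshape(-1,3)).reshape(len(th),len(r),2).astype(np.float32); p=cv2.remap(f["image"].astype(np.float32),uv[...,0],uv[...,1],cv2.INTER_LINEAR).mean(1); print(n,"G on ring face:",[(round(a,1),int(b)) for a,b in zip(th,p[:,1])])
E
```

```text
a
top G on ring face: [(np.float64(-3.1), 103), (np.float64(-2.9), 88), (np.float64(-2.7), 84), (np.float64(-2.5), 84), (np.float64(-2.3), 78), (np.float64(-2.1), 75), (np.float64(-1.9), 71), (np.float64(-1.7), 65), (np.float64(-1.5), 61), (np.float64(-1.3), 59), (np.float64(-1.1), 53), (np.float64(-0.9), 46), (np.float64(-0.7), 39), (np.float64(-0.5), 35), (np.float64(-0.3), 43), (np.float64(-0.1), 61), (np.float64(0.1), 56), (np.float64(0.3), 40), (np.float64(0.5), 41), (np.float64(0.7), 50), (np.float64(0.9), 54), (np.float64(1.1), 52), (np.float64(1.3), 50), (np.float64(1.5), 64), (np.float64(1.7), 76), (np.float64(1.9), 75), (np.float64(2.1), 71), (np.float64(2.3), 83), (np.float64(2.5), 110), (np.float64(2.7), 134), (np.float64(2.9), 131)]
side G on ring face: [(np.float64(-3.1), 50), (np.float64(-2.9), 42), (np.float64(-2.7), 35), (np.float64(-2.5), 34), (np.float64(-2.3), 32), (np.float64(-2.1), 32), (np.float64(-1.9), 34), (np.float64(-1.7), 36), (np.float64(-1.5), 37), (np.float64(-1.3), 36), (np.float64(-1.1), 34), (np.float64(-0.9), 30), (np.float64(-0.7), 30), (np.float6
[... 1748 characters left out ...]
float64(-2.9), 42), (np.float64(-2.7), 34), (np.float64(-2.5), 34), (np.float64(-2.3), 32), (np.float64(-2.1), 31), (np.float64(-1.9), 33), (np.float64(-1.7), 36), (np.float64(-1.5), 35), (np.float64(-1.3), 36), (np.float64(-1.1), 40), (np.float64(-0.9), 31), (np.float64(-0.7), 31), (np.float64(-0.5), 29), (np.float64(-0.3), 30), (np.float64(-0.1), 39), (np.float64(0.1), 47), (np.float64(0.3), 53), (np.float64(0.5), 53), (np.float64(0.7), 51), (np.float64(0.9), 47), (np.float64(1.1), 51), (np.float64(1.3), 65), (np.float64(1.5), 76), (np.float64(1.7), 62), (np.float64(1.9), 55), (np.float64(2.1), 52), (np.float64(2.3), 50), (np.float64(2.5), 62), (np.float64(2.7), 74), (np.float64(2.9), 72)]
```

The tick moved from -0.05 to -1.0 rad, so the ring is slackened by about 0.9. The line is about 0.04 rad short (0.55 mm), so I'll wind a further 0.05 rad and re-measure.

```bash
python3 - <<'E'
from h import *
from workcell import *
knobgrip(bot,jaws,kin,sensors,-1.5,.05,DX=-.4)
look(bot,sensors,optics,"d")
measure(dict(np.load("d_top.npz")))
E
```

```text
[ 0.48 -0.41 -0.72  0.31 -0.7   1.12]
pre t22.3 tcp(ring) [-0.2 -0.7 84.9] F(ring) [-0.1  0.1 -0.7] tau 0.045 gap 45.6 ff 0.0 J6 1.120
False
at knob t23.2 tcp(ring) [-0.1 -1.2 21.8] F(ring) [ 0.3 -0.5 -0.1] tau -0.000 gap 46.1 ff 0.0 J6 1.104
closed t23.6 tcp(ring) [-0.  -1.3 21.9] F(ring) [ 0.  -1.   2.6] tau -0.024 gap 27.6 ff 15.0 J6 1.104
wind t23.9 tcp(ring) [-0.1 -1.4 21.9] F(ring) [0.2 0.1 1.2] tau -0.087 gap 27.6 ff 15.0 J6 1.055
end t24.0 tcp(ring) [-0.1 -1.4 21.9] F(ring) [-0.6 -0.2  0.5] tau 0.065 gap 27.6 ff 15.0 J6 1.055
open t24.6 tcp(ring) [-0.  -1.3 21.9] F(ring) [-1.3 -0.6 -0.4] tau -0.022 gap 46.1 ff 0.0 J6 1.054
top 2 peak -0.00 [98, 99, 99, 101, 102, 104, 107, 112, 117, 124, 131, 139, 145, 147, 146, 140, 132, 125, 119, 113, 109, 106, 103, 101, 100, 98, 98]
top 5 peak 0.02 [86, 87, 88, 89, 90, 92, 93, 94, 97, 103, 113, 127, 139, 145, 140, 128, 115, 105, 100, 97, 95, 94, 92, 90, 89, 87, 86]
top 8 peak 0.02 [83, 83, 85, 87, 92, 95, 93, 88, 83, 83, 89, 103, 122, 133, 124, 106, 93, 89, 91, 94, 94, 96, 96, 90, 86, 84, 84]
side 2 peak -1.08 [77, 76, 75, 76, 77, 79, 84, 9
[... 281 characters left out ...]
3, 93, 92, 89, 84, 79, 83, 89, 88, 83, 81, 77, 74]
 t27.2 tcp(ring) [-113.7  449.3  171.4] F(ring) [-0.6 -0.3  0.1] tau 0.965 gap 45.8 ff 0.0 J6 1.070
line y(r) [-0.06, -0.1, -0.19, -0.2, -0.2, -0.19, -0.27, -0.22, -0.12, -0.07, -0.09, -0.07, 0.07] [51, 55, 57, 59, 61, 61, 60, 61, 60, 56, 52, 48, 41]
  fit y14 -0.05 slope 0.016 mean -0.14
  datum y(r) [0.6, 0.78, 1.36, 2.25, -1.93, 0.0, -2.06, -0.37] [16, 13, 10, 5, 2, 1, 1, 0]
  ring edge r-6: -23.75 26.50 mid 1.38
  ring edge r-3: -24.50 27.00 mid 1.25
  ring edge r0: -24.75 27.00 mid 1.12
  ring edge r3: -24.75 26.75 mid 1.00
  ring edge r6: -24.75 26.50 mid 0.88
  ring edge r9: -24.00 25.50 mid 0.75
  ring edge r12: -22.75 24.00 mid 0.62
```

The line is on its mark (rim y ≈ 0). Now nipping up the ring in small steps with torque feedback.

```bash
cat > tight.py <<'E'
from h import *
from workcell import *
def tau(k=4):
    v=[]
    for _ in range(k): bot.pause(.02); v.append(sensors.get_state()["ft_torque"]@E0[:,2])
    return np.mean(v)
def tighten(q,start,stop,step,base,lim):
    last=None
    for d in np.arange(start,stop,step):
        q2=q.copy(); q2[5]+=d; bot.move_joints(q2); t=tau()-base; s=sensors.get_state()
        print("%.3f tau %.3f lag %.4f t%.1f"%(d,t,q2[5]-s["joints"][5],s["time"]),flush=True)
        if abs(t)>lim or (last is not None and abs(t)-abs(last)>.17 and abs(t)>.5): return d
        last=t
    return None
E
python3 - <<'E'
from tight import *
jaws.set_gripper(66,8); goto(bot,kin,85,-2.2,-.2); rep(sensors,"pre")
print(bot.movel(at(-8,-.2,DY),att(-2.2),vel=90,max_force=12)); rep(sensors,"at ring"); b0=tau()
jaws.set_gripper(40,30); s=rep(sensors,"closed"); b=tau(); print("base",b0,b)
q=np.array(s["joints"])
print("stop at",tighten(q,.25,.8,.25,b0,.6)); print("stop at",tighten(q,.8,1.0,.05,b0,.58) )
rep(sensors)
E
```

```text
[ 0.47 -0.41 -0.72  0.31 -0.7   0.42]
pre t29.5 tcp(ring) [-0.  -0.7 85. ] F(ring) [ 0.2 -0.4  0.1] tau 0.005 gap 65.9 ff 0.0 J6 0.421
False
at ring t30.7 tcp(ring) [ 0.1 -1.2 -7.6] F(ring) [ 0.1 -0.4 -0.2] tau -0.003 gap 66.1 ff 0.0 J6 0.379
closed t31.2 tcp(ring) [-0.4 -1.7 -7.7] F(ring) [-2.  -2.4  5.6] tau 0.089 gap 47.1 ff 30.0 J6 0.379
base 0.0028505062486688998 0.060088505668476386
0.250 tau 0.194 lag 0.0040 t31.7
0.500 tau 0.210 lag 0.0053 t32.1
0.750 tau 0.207 lag 0.0038 t32.6
stop at None
0.800 tau 0.165 lag 0.0039 t32.9
0.850 tau 0.166 lag 0.0039 t33.2
0.900 tau 0.147 lag 0.0040 t33.5
0.950 tau 0.141 lag 0.0040 t33.8
stop at None
 t33.8 tcp(ring) [-0.2 -1.2 -7.7] F(ring) [-4.5  5.2  6.8] tau 0.147 gap 47.0 ff 30.0 J6 1.325
```

```bash
python3 - <<'E'
from tight import *
q=np.array(sensors.get_state()["joints"]); q[5]+=.004
print("stop at",tighten(q,.035,.56,.035,0.003,.55))
rep(sensors)
E
```

```text
0.035 tau -0.001 lag 0.0038 t34.1
0.070 tau -0.018 lag 0.0038 t34.5
0.105 tau -0.286 lag 0.0041 t34.8
0.140 tau -0.564 lag 0.0045 t35.1
stop at 0.14
 t35.1 tcp(ring) [-0.3 -1.  -7.8] F(ring) [-2.7  5.2  5.9] tau -0.532 gap 47.0 ff 30.0 J6 1.465
```

```bash
python3 - <<'E'
from tight import *
s=sensors.get_state(); print("jt6",s["joint_torque"][5]); q=np.array(s["joints"]); q[5]+=.0045
print("stop at",tighten(q,.01,.035,.01,0.003,.66))
s=rep(sensors); print("jt6",s["joint_torque"][5])
E
```

```text
jt6 0.5597784742712975
0.010 tau -0.853 lag 0.0039 t35.4
stop at 0.01
 t35.4 tcp(ring) [-0.3 -1.  -7.7] F(ring) [-2.7  2.9  5.1] tau -0.865 gap 47.2 ff 30.0 J6 1.475
jt6 0.8433473110198975
```

That is solid: the torque jumped 0.29 N m in 0.01 rad. I'll ease the wind-up off, release, retreat and check the knob line.

```bash
python3 - <<'E'
from tight import *
s=sensors.get_state(); q=np.array(s["joints"]); q[5]+=.004-.022; bot.move_joints(q); rep(sensors,"eased")
jaws.set_gripper(66,8); rep(sensors,"open"); 
bot.movel(at(30,-.2,DY),vel=100)
look(bot,sensors,optics,"e")
measure(dict(np.load("e_top.npz")))
E
```

```text
eased t35.7 tcp(ring) [-0.3 -1.  -7.7] F(ring) [-1.5  3.4  4.8] tau -0.229 gap 47.3 ff 30.0 J6 1.455
open t36.2 tcp(ring) [-0.3 -1.  -7.8] F(ring) [-0.  -0.2  0.2] tau 0.089 gap 65.8 ff 0.0 J6 1.457
top 2 peak 0.06 [98, 99, 100, 100, 102, 104, 107, 111, 115, 121, 127, 135, 140, 144, 143, 138, 131, 125, 119, 113, 109, 106, 103, 101, 100, 99, 98]
top 5 peak 0.04 [86, 88, 88, 89, 90, 92, 92, 93, 95, 99, 108, 121, 135, 144, 140, 128, 115, 105, 100, 96, 94, 93, 91, 89, 87, 86, 86]
top 8 peak 0.04 [83, 84, 84, 87, 92, 93, 90, 86, 83, 82, 86, 100, 122, 138, 131, 110, 93, 89, 91, 94, 93, 92, 90, 87, 84, 83, 83]
side 2 peak -1.08 [79, 77, 77, 77, 78, 81, 86, 91, 96, 96, 93, 89, 87, 85, 84, 84, 85, 86, 88, 91, 92, 91, 88, 85, 83, 81, 79]
side 5 peak -1.16 [73, 72, 70, 70, 69, 70, 74, 83, 91, 87, 79, 74, 75, 79, 81, 83, 82, 80, 79, 82, 87, 89, 87, 83, 80, 77, 74]
side 8 peak 0.38 [73, 71, 69, 67, 65, 64, 64, 73, 81, 74, 65, 70, 82, 93, 99, 100, 97, 90, 83, 80, 84, 89, 89, 84, 81, 77, 74]
 t39.4 tcp(ring) [-112.5  445.5  177.8] F(ring) [0.3 0.7 0.5] tau 0.943 gap 66.0 ff 0.0 J6 1.497
line y(r) [0.06, 0.04, 0.0, -0.04, -0.02, 0.11, 0.1, 0.07, 0.11, 0.2, 0.18, 0.2, 0.37] [50, 52, 54, 56, 58, 60, 61, 65, 66, 64, 61, 57, 48]
  fit y14 0.26 slope 0.028 mean 0.11
  datum y(r) [0.58, 0.76, 1.28, 1.01, -5.0, -1.71, -0.89, -1.49] [15, 10, 7, 1, 2, 2, 2, 1]
  ring edge r-6: -24.00 26.50 mid 1.25
  ring edge r-3: -24.50 27.00 mid 1.25
  ring edge r0: -24.75 27.00 mid 1.12
  ring edge r3: -24.75 26.75 mid 1.00
  ring edge r6: -24.75 26.25 mid 0.75
  ring edge r9: -23.75 25.50 mid 0.88
  ring edge r12: -23.00 24.25 mid 0.62
```

View pics/e.png

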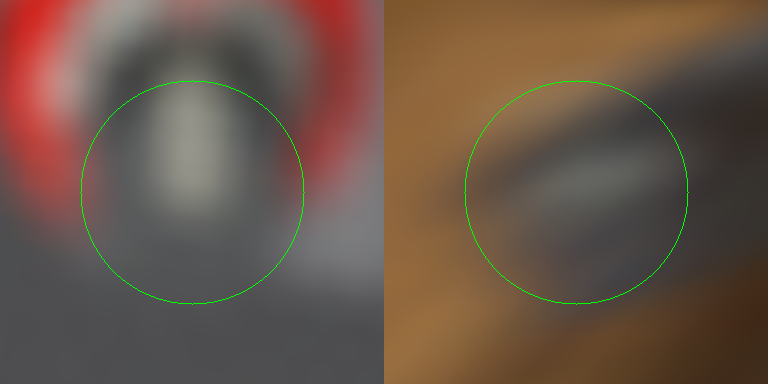

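The white line sits on the mark, with the streak at column ~190 below the red datum at (195,8) and rim offset about 0.3 mm. The ring is solid and the arm is clear, so I'm handing in.

```bash
python3 -c "
from workcell import *
print(hand_in())"
```

```text
the job is handed in; nothing more can be done
None
```

I handed the job in at about 39 s without a verdict coming back: the ring was slackened about 0.87 rad, the knob's white line measures about 0.3 mm from the red datum, the ring is nipped up solid (peak about 0.86 N m, just under the 0.9 limit), and nothing else was touched.

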